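# Turn the inspection mirror to show the hidden label

## Robot

A 6-joint arm with a two-finger parallel gripper is mounted at the origin on the work surface. World frame = base frame: x ahead of the robot, y to its left, z up, the work surface at z = 0. Lengths are in mm, angles in rad, forces in N, time in s.
With the tool pointing down it reaches from about 250 to 725 mm from the base axis. Payload 4 kg.
Tool frame: the origin (TCP) lies midway between the tips of the shut fingers; the grasp point (between the pads) lies robot.grasp_offset behind it (robot.grasp_offset is the distance from the TCP to the grasp point, in mm); z points along the fingers, y is the line along which they close (so a half turn about z gives the same grasp; the last joint's range is limited). The gripper opens to 85 mm and grips with 20 to 120 N. Pads are 22 mm wide; open, the fingers measure 114 mm over their backs; the gripper's body (76 mm by 85 mm) begins 54 mm behind the grasp point. The pads swing forward as they close: fully open they stand 13 mm farther back than shut.
Start: joints at [-1.234, 0.241, 0.005, 1.335, 0, 1.571], TCP at [165.232, -471.909, 231.306] pointing down, gripper open.
Joint ranges: [-2.72, 2.72], [-1.05, 1.87], [-1.09, 1.28], [-1.99, 2.15], [-1.42, 1.44], [-3.14, 3.14]. Speed limits (rad/s): [2.79, 2.79, 3.14, 3.14, 3.14, 3.14].

## Interface

Orientations are given as a rotation vector (axis times angle).
In Python, from cell import robot gives the robot as it stands. The module is installed in compiled form; this text tells all that it offers.
- The arm moves only by the tool jog_arm, never from a script. Its argument "rows" is one flat list of numbers, 6 for each row, row after row: the shift along the tool's x, y, z as a fraction of full scale, then the turn, a rotation vector about the tool's x, y, z as a fraction of full scale. A call has 1 to 8 rows; each row shifts and turns the commanded pose from where the row before left it, along the tool's axes as they then stand; what a row does not reach is not made up. Full scale, the value 1, is 0.05 m for a shift and 8 degrees for a turn. A row lasts 1/10 s, in which the tool goes at most 50 mm and 8.59 degrees, less where a joint would pass 70% of its speed; a pose out of reach is approached as far as the arm can. A call with a number of a shift or a turn outside -1 to 1 is refused whole. A call with a gripper value outside its range is refused whole. "fingers" is the opening, from 0 (shut) to 1 (fully open), set as the call begins (left out, the last holds). The fingers move at their own pace and stop on an object; the grip force is fixed at half the most. Time passes only in rows, so rows that do not move let the fingers close. It gives the time, the measured TCP pose, the force, the opening and the grip force at its end, in the units of the state.
- robot.get_obs(): the state, without advancing time (a new reading comes with each control period).
- robot.read_camera(name): name is "scene" or "top" or "wrist"; returns a dict with "img" (480x640x3 uint8, blue, green, red), "fx", "fy", "cx", "cy" (pixels), "R" (3x3) and "t" (3): a world point X has camera coordinates R X + t; the wrist camera has in their place "mount" (4x4, takes a point from camera to tool coordinates, whose origin is the TCP and whose axes are the flange's). Camera axes: x right, y down, z forward; pixel columns grow to the right and rows downward; lengths in mm; the calibration is good to about 2 mm. A picture is of the moment at which its call begins: read the wrist's pose just before it. There is no depth.
- robot.close_job(): hands the job in; it is judged then, once.
The state is a dict: "t": time; "joint_pos": joint angles; "dq": joint speeds; "joint_torque": joint torques, N m; "tcp_pos": TCP position; "tcp_rot": TCP orientation; "ft_force": force on the tool from outside, world axes, zero at the start; "ft_torque": the same for the moment, N m; "grip_width": finger opening in mm; "grip_force": force on a finger pad.
Only numpy, scipy, OpenCV 4.12 (cv2) and the standard library are available. Lean on these libraries where they do the work, as an engineer would, in place of code of your own. Each camera call takes 0.05 s, during which the arm holds its last target. There are 200 camera calls.

## Task

The red-lidded biscuit jar hides the green label from the mirror: first stand it upright in the blue tray and let go. Then turn the mirror by its orange tab until the small inspection camera sees the middle of the green label in the middle of the mirror (the red pointer then points at the label), and finish while still holding the tab there, since a spring turns the mirror back. Leave the canister with the label and the other goods where they stand.

Things in the scene. Friction and masses are not known exactly. Their poses are not given: they have to be found in the camera images.
- pivot (a point): Point on the mirror's upright turning axis at the middle of the mirror's height, 80 mm above the table. The station stands on the table: a 10 mm thick aluminium disc of 120 mm diameter under the mirror, with a 40 mm wide arm to the camera's post. Its axes: z up, x the station's forward direction.
- camera (a point): Centre of the inspection camera's lens, 136 mm from the turning axis, at the mirror's height. The camera, a black box 55 x 42 x 40 mm with its top 100 mm above the table, reaches to 213 mm from the axis, is fixed to the station and looks level at the turning axis. Seen from the pivot its bearing is -0.87 rad from the station's x axis (anticlockwise from above is positive).
- mirror_turn (a joint): Turn of the mirror in rad: 0 at its rest stop, growing anticlockwise seen from above, up to 1.2. At value q the mirror's normal has the bearing -0.75 + q from the station's x axis, and the camera's line of sight leaves the mirror at -0.63 + 2 q. A weak spring (0.04 N m at the stop, 0.10 N m more per rad) turns it back to 0 when let go.
- mirror: Upright pale mirror in a black frame 104 mm wide, 84 mm high, from 38 to 122 mm above the table, 11 mm thick, with the orange tab on top. Its face passes within 1 mm of the turning axis. Origin: on the turning axis at table height; z up, x the normal, the way the reflecting face looks.
- tab (a point): Middle of the upright orange grip tab on top of the mirror, on the turning axis, 144 mm above the table. The tab is 14 mm thick along the mirror's normal (x), 44 mm wide along the mirror (y) and 48 mm high, from 120 to 168 mm above the table; it turns with the mirror.
- sight (a point): Point on the turning axis, 80 mm above the table, whose x axis points along the camera's line of sight after reflection at the mirror's middle; it turns twice as fast as the mirror. The red pointer below the mirror (thin flat needle reaching 110 mm from the axis, 16 mm above the table) lies along this x axis.
- label (a point): Centre of the green label (44 mm wide, 50 mm high), on the canister's side that faces the mirror, 80 mm above the table, about 264 mm from the turning axis; its x axis points into the canister.
- tin: Brown square canister with a grey lid, 70 x 70 x 120 mm (lid 73 mm), loose, 0.5 kg, carries the green label on its -x side. Origin: centre of its underside, 300 mm from the mirror's turning axis, standing on a dark rubber mat 3 mm thick. To be left where it is.
- jar: Round clear jar full of biscuits with a red lid: 62 mm diameter, 100 mm high, the lid (top 16 mm) 63 mm wide, about 0.25 kg, standing loose on the mat between the mirror and the label. Origin: centre of its underside, z up.
- tray: Fixed shallow blue tray, 170 x 170 mm outside, walls 4 mm thick and 22 mm high, floor 4 mm thick. Origin: centre of its underside.
- cocoa: Bystander: brown square canister with a white lid, 60 x 60 x 100 mm. Origin: centre of its underside.
- tub: Bystander: wide clear biscuit tub with a white lid, 90 mm diameter (lid 91), 75 mm high. Origin: centre of its underside.
- carton: Bystander: green carton, 50 x 110 x 60 mm high. Origin: centre of its underside.
Mind the look-alikes: they are no part of the job. What is shaped like the tin but turquoise is not meant. Of the things that look like the tray, take the one that is nearest to the robot's base at the start.

How it is judged:
By the outcome, as a careful person would: the job done as asked, in the order asked, and still so for the second after the job is handed in, while the arm keeps its last pose, push and grip.
It also fails if it takes over 48 s, if anything falls off the work surface, if the arm or the gripper's body presses on something with over 40 N, if the wrist force passes 120 N, or if a joint passes its speed limit or range.

## Working session

There is one attempt and no reset: what is moved stays moved. The work goes in short steps, Python scripts to look and compute and a tool call to move; the robot and the scene stay as the last step left them, time stands still between calls to the robot, and variables do not carry over. Pictures are saved under pics/ and viewed, at most 10 in all, crops included, and the job is handed in when it is done.

Besides the shell and the picture viewer there is one more tool, called after "Request:" by a JSON object that holds its "name" and its "arguments". jog_arm: Moves the arm, as the interface text tells. Shift numbers are shares of 0.05 m and turn numbers shares of 8 degrees, none past 1 either way. Its arguments: {"type":"object","properties":{"rows":{"type":"array"},"fingers":{"type":"number"}},"required":["rows"]}

```bash
mkdir -p pics; cat > h.py <<'E'
import numpy as np,cv2,pickle
from cell import robot
from scipy.spatial.transform import Rotation as Ro
def snap(n,fn=None):
    c=robot.read_camera(n); pickle.dump(c,open(f'{n}.pkl','wb'))
    if fn: cv2.imwrite(f'pics/{fn}.png',c['img'])
    return c
def load(n): return pickle.load(open(f'{n}.pkl','rb'))
def back(c,u,v,z):
    R=np.array(c['R']);t=np.array(c['t']).ravel()
    o=-R.T@t; d=R.T@np.array([(u-c['cx'])/c['fx'],(v-c['cy'])/c['fy'],1])
    return o+d*(z-o[2])/d[2]
def proj(c,X):
    p=np.array(c['R'])@np.array(X,float)+np.array(c['t']).ravel()
    return [c['fx']*p[0]/p[2]+c['cx'],c['fy']*p[1]/p[2]+c['cy']]
E
python3 - <<'E'
from h import *
snap('top','top0');c=snap('scene','scene0')
o=robot.get_obs();print(o);
try: print(robot.grasp_offset)
except Exception as e: print(e)
for n in('top','scene'):
    c=load(n);print(n,-np.array(c['R']).T@np.array(c['t']).ravel(),c['fx'])
E
```

```text
{'t': 0.1, 'joint_pos': array([-1.23402765e+00,  2.41380139e-01,  3.86666698e-03,  1.33519848e+00,
       -3.84916406e-05,  1.57077856e+00]), 'dq': array([ 0.00200194,  0.00063183,  0.00332138, -0.00188137, -0.00217581,
        0.0020549 ]), 'joint_torque': array([ 4.76061541e-05, -3.73138261e+01,  2.53010291e+01,  1.08674160e-02,
       -3.83860299e-05, -5.14421401e-06]), 'tcp_pos': array([ 165.02284506, -471.38730256,  230.48369601]), 'tcp_rot': array([-3.09530034e+00, -5.26210884e-01,  5.63531679e-04]), 'ft_force': array([-0.07744395,  0.12296871, -0.67379104]), 'ft_torque': array([-0.00978766, -0.09291857,  0.06046117]), 'grip_force': 0.0, 'grip_width': 85.43313308181268}
18.700000000000003
top [ 293.09653698 -120.80665343 1428.14365386] 526.6901375714456
scene [1376.37833356   74.17936569 1109.4491704 ] 525.8469048233933
```

View pics/top0.png

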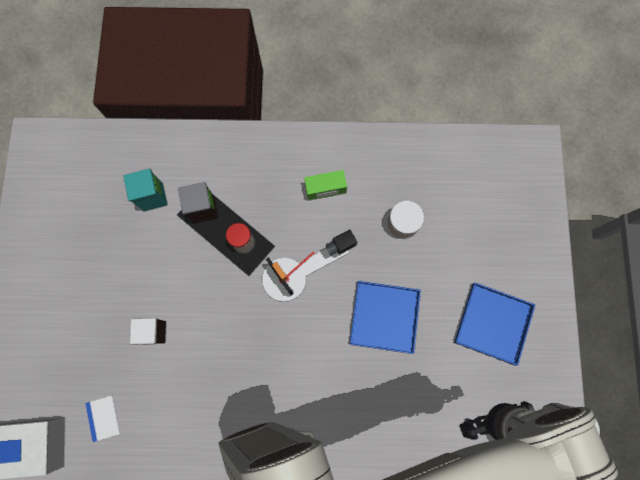

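View pics/scene0.png

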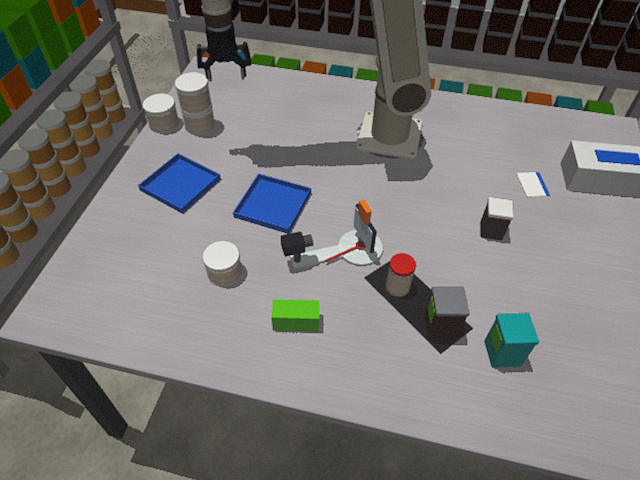

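The top view shows the jar lid near (238,235), the grey-lidded tin near (195,195), the pivot disc at (284,280), the camera at (343,241), the nearer tray at (385,317) and the farther one at (495,323). The scene view agrees with this layout. I'll enlarge both for precise pixels.

```bash
python3 - <<'E'
from h import *
a=load('top')['img'];b=load('scene')['img']
A=cv2.resize(a[170:310,170:370],None,fx=4,fy=4,interpolation=cv2.INTER_CUBIC)
cv2.imwrite('pics/topc.png',A)
B=cv2.resize(b[190:350,270:480],None,fx=3.7,fy=3.7,interpolation=cv2.INTER_CUBIC)
cv2.imwrite('pics/scc.png',B)
c=load('top')
for n,u,v,z in [('jar',238,235,100),('disc',284,280,10),('tray',385,317,4),('tray2',495,323,4),('tin',195,195,123),('cam',343,241,100),('tub',407,216,75),('carton',325,184,60)]: print(n,back(c,u,v,z).round())
hsv=cv2.cvtColor(a,cv2.COLOR_BGR2HSV)
def blob(lo,hi,x0,x1,y0,y1):
    m=cv2.inRange(hsv,lo,hi); M=np.zeros_like(m);M[y0:y1,x0:x1]=m[y0:y1,x0:x1]
    p=cv2.findNonZero(M).reshape(-1,2);return p.mean(0),len(p),cv2.minAreaRect(p)
for n,lo,hi,w in [('lid',(0,150,100),(6,255,255),(220,256,218,252)),('traynear',(100,120,80),(130,255,255),(340,425,275,360)),('tab',(8,150,120),(20,255,255),(260,300,255,300)),('needle',(0,150,100),(6,255,255),(285,325,245,285))]:
    print(n,blob(lo,hi,*w))
E
```

```text
jar [587. 105. 100.]
disc [484. -10.  10.]
tray [ 389. -283.    4.]
tray2 [ 377. -578.    4.]
tin [686. 217. 123.]
cam [ 575. -166.  100.]
tub [ 651. -337.   75.]
carton [ 741. -118.   60.]
lid (array([237.5745614 , 234.42324561]), 456, ((237.5, 234.5), (23.0, 23.0), 90.0))
traynear (array([384.75141382, 316.82542415]), 4067, ((385.25, 316.7499694824219), (65.19525146484375, 63.922454833984375), 8.130102157592773))
tab (array([278.49462366, 270.58064516]), 93, ((278.3621826171875, 270.37298583984375), (17.792194366455078, 5.293545722961426), 53.97262954711914))
needle (array([298.73333333, 265.13333333]), 45, ((298.7500305175781, 264.7500305175781), (3.535533905029297, 38.18376159667969), 45.0))
```

View pics/topc.png

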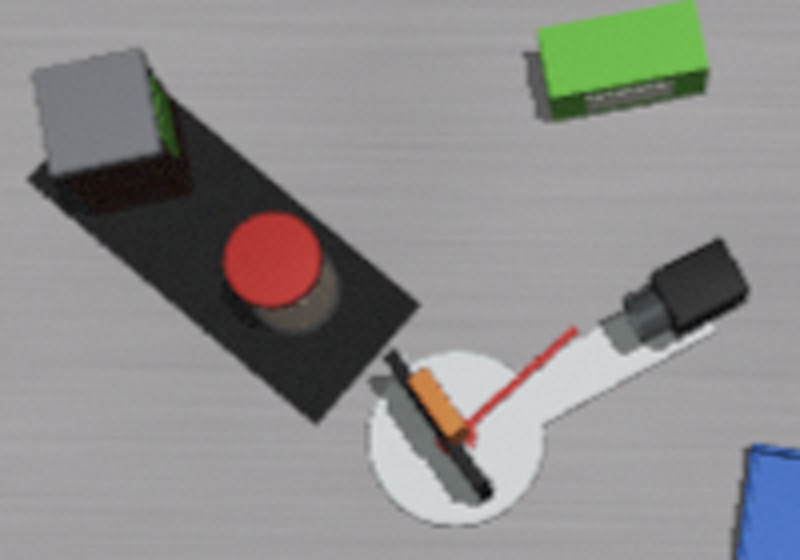

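View pics/scc.png

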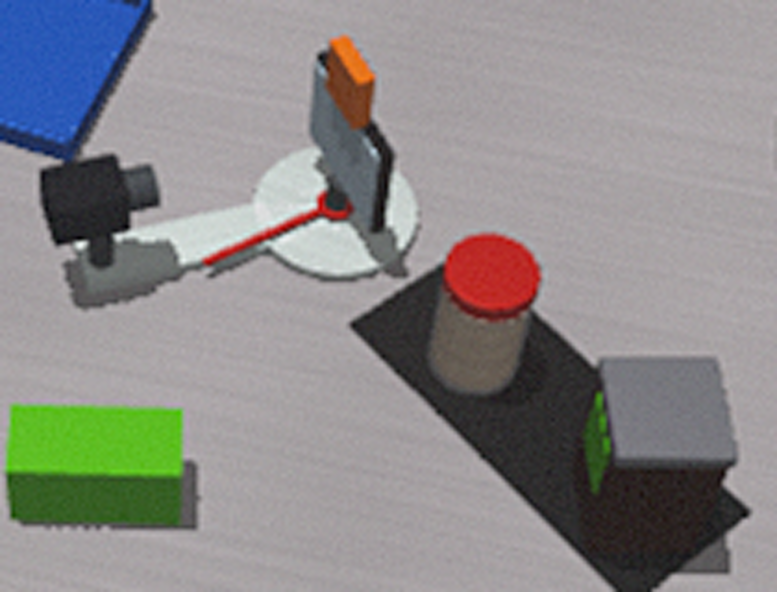

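```bash
python3 - <<'E'
from h import *
t=load('top');s=load('scene')
T=lambda u,v,z:back(t,170+(u-1.5)/4,170+(v-1.5)/4,z)
S=lambda u,v,z:back(s,270+(u-1.35)/3.7,190+(v-1.35)/3.7,z)
P=T(457,438,10);print('pivot',P.round(1), 'scene disc',S(336,214,10).round(1))
L=np.array([T(*p,123) for p in[(33,72),(142,47),(160,158),(50,178)]]);print('tin lid',L.round(),L.mean(0).round(1),'sides',np.linalg.norm(np.roll(L,-1,0)-L,axis=1).round())
L2=np.array([S(*p,123) for p in[(603,359),(717,358),(737,461),(616,461)]]);print('tin lid scene',L2.round(),L2.mean(0).round(1),np.linalg.norm(np.roll(L2,-1,0)-L2,axis=1).round())
C=L.mean(0);print('dist',np.linalg.norm((C-P)[:2]),'bearing',np.arctan2(*(C-P)[1::-1]))
print('tab mid top',T(441,402,168),'tab in scene',S(351,58,168))
print('mirror ends',T(392,354,122),T(487,495,122))
print('needle tip',T(575,330,16),S(206,262,16))
print('camera lens/box top',T(695,285,100))
print('mat corners',[T(*p,3).round() for p in[(318,422),(420,305),(170,90),(30,180)]])
print('label face scene',S(597,442,80),'top right face')
print('jar',T(272,260,103),S(491,272,103))
# scene jar bottom
E
```

```text
pivot [486.5  -9.9  10. ] scene disc [491.5  -4.5  10. ]
tin lid [[706. 263. 123.]
 [723. 193. 123.]
 [649. 177. 123.]
 [635. 247. 123.]] [678.2 219.9 123. ] sides [72. 76. 71. 72.]
tin lid scene [[655. 183. 123.]
 [638. 250. 123.]
 [709. 266. 123.]
 [726. 197. 123.]] [682. 224. 123.] [70. 73. 71. 72.]
dist 299.2384111219248 bearing 0.8755226369806863
tab mid top [486.71670265 -11.89607445 168.        ] tab in scene [485.93817105  -7.36199649 168.        ]
mirror ends [523.83970453  23.85826503 122.        ] [435.95903883 -38.28965523 122.        ]
needle tip [560.90170444 -88.51452826  16.        ] [561.0268723  -85.25659912  16.        ]
camera lens/box top [ 575.55500512 -167.22430102  100.        ]
mat corners [array([497.,  86.,   3.]), array([579.,  19.,   3.]), array([732., 200.,   3.]), array([665., 294.,   3.])]
label face scene [686.82891225 189.60214852  80.        ] top right face
jar [587.55863281 105.49305719 103.        ] [589.59685931 108.06613988 103.        ]
```

```bash
cat >> h.py <<'E'
def plan(tgt,closebear=None,speed=1.0,obs=None):
    """rows to reach TCP target pointing down; closebear = bearing (rad) of tool y"""
    o=obs or robot.get_obs(); p=np.array(o['tcp_pos']);R=Ro.from_rotvec(o['tcp_rot'])
    y=R.apply([0,1,0]); b=np.arctan2(y[1],y[0]); nb=b if closebear is None else closebear
    d=(nb-b+np.pi/2)%np.pi-np.pi/2
    nb=b+d; Y=np.array([np.cos(nb),np.sin(nb),0]);Z=np.array([0,0,-1.]);X=np.cross(Y,Z)
    Rt=Ro.from_matrix(np.c_[X,Y,Z]); rv=(R.inv()*Rt).as_rotvec(); dp=np.array(tgt)-p
    n=int(np.ceil(max(np.linalg.norm(dp)/50/speed,np.degrees(np.linalg.norm(rv))/8/speed,1)))
    Rc=R
    print('n',n,'dp',dp.round(1),'turn deg',np.degrees(rv).round(2),'j6',o['joint_pos'][5].round(2))
    for i in range(n):
        print((Rc.inv().apply(dp/n)/50).round(3).tolist()+(np.degrees(rv)/n/8).round(3).tolist())
        Rc=Rc*Ro.from_rotvec(rv/n)
E
python3 - <<'E'
from h import *
c=snap('wrist');print(c['mount'],c['fx'],c['cx'])
plan([500,60,380],-0.65)
# label hypotheses in top crop coords
t=load('top')
q=lambda X:[(proj(t,X)[0]-170)*4,(proj(t,X)[1]-170)*4]
n=np.array([.22,-.975,0]);f=np.array([.975,.22,0]);ctr=np.array([680,222,80])+35*n
print([np.round(q(ctr+a*22*f+[0,0,b*25])) .tolist()for a in(-1,1) for b in(-1,1)])
E
```

```text
[[-8.42674465e-04 -9.50789436e-01 -3.09836632e-01  7.87747262e+01]
 [ 9.99999576e-01 -9.15993049e-04  9.11525725e-05 -5.95672920e-01]
 [-3.70475104e-04 -3.09836424e-01  9.50789805e-01 -1.41663212e+02]
 [ 0.00000000e+00  0.00000000e+00  0.00000000e+00  1.00000000e+00]] 409.25200442243363 316.89623545202744
n 13 dp [334.9 531.4 149.4] turn deg [-9.000e-02 -3.000e-02 -3.346e+01] j6 1.57
[0.757, -0.602, -0.229, -0.001, -0.0, -0.322]
[0.783, -0.567, -0.229, -0.001, -0.0, -0.322]
[0.807, -0.531, -0.229, -0.001, -0.0, -0.322]
[0.83, -0.495, -0.229, -0.001, -0.0, -0.322]
[0.852, -0.457, -0.229, -0.001, -0.0, -0.322]
[0.871, -0.418, -0.229, -0.001, -0.0, -0.322]
[0.889, -0.378, -0.229, -0.001, -0.0, -0.322]
[0.905, -0.338, -0.229, -0.001, -0.0, -0.322]
[0.92, -0.297, -0.23, -0.001, -0.0, -0.322]
[0.932, -0.255, -0.23, -0.001, -0.0, -0.322]
[0.943, -0.213, -0.23, -0.001, -0.0, -0.322]
[0.951, -0.171, -0.23, -0.001, -0.0, -0.322]
[0.958, -0.128, -0.23, -0.001, -0.0, -0.322]
[[173.0, 159.0], [157.0, 138.0], [162.0, 97.0], [146.0, 75.0]]
```

Request:
{"name": "jog_arm", "arguments": {"rows": [0.76,-0.6,-0.23,0,0,-0.32,0.78,-0.57,-0.23,0,0,-0.32,0.81,-0.53,-0.23,0,0,-0.32,0.83,-0.5,-0.23,0,0,-0.32,0.85,-0.46,-0.23,0,0,-0.32,0.87,-0.42,-0.23,0,0,-0.32,0.89,-0.38,-0.23,0,0,-0.32]}}

```text
t: 0.85
tcp_pos: [345.9, -183.5, 312.2]
tcp_rot: [2.976, 1.005, 0.0]
ft_force: [0.8, -0.6, 0.6]
grip_width: 85.4
grip_force: 0.0
```

Request:
{"name": "jog_arm", "arguments": {"rows": [0.9,-0.34,-0.23,0,0,-0.32,0.92,-0.3,-0.23,0,0,-0.32,0.93,-0.26,-0.23,0,0,-0.32,0.94,-0.21,-0.23,0,0,-0.32,0.95,-0.17,-0.23,0,0,-0.32,0.96,-0.13,-0.23,0,0,-0.32,0,0,0,0,0,0,0,0,0,0,0,0]}}

```text
t: 1.65
tcp_pos: [500.2, 60.7, 379.8]
tcp_rot: [-2.815, -1.395, 0.003]
ft_force: [0.1, -0.1, 0.4]
grip_width: 85.3
grip_force: 0.0
```

```bash
cat >> h.py <<'E'
def wsnap(fn):
    o=robot.get_obs(); c=robot.read_camera('wrist')
    M=np.array(c['mount']);Rt=Ro.from_rotvec(o['tcp_rot']).as_matrix()
    Rwc=Rt@M[:3,:3]; tw=Rt@M[:3,3]+o['tcp_pos']
    c['R']=Rwc.T; c['t']=-Rwc.T@tw
    pickle.dump(c,open('wrist.pkl','wb')); cv2.imwrite(f'pics/{fn}.png',c['img']);return c
E
python3 - <<'E'
from h import *
o=robot.get_obs();print(o['t'],o['tcp_pos'],o['joint_pos'].round(2))
c=wsnap('w1')
for X in[(487,-9,10),(588,106,103),(687,188,80)]: print(np.round(proj(c,X)))
E
```

```text
1.65 [500.23316455  60.69694248 379.82768302] [ 0.12  0.24  0.39  1.72 -0.    2.34]
[342. 224.]
[362.  98.]
[396. -46.]
```

View pics/w1.png

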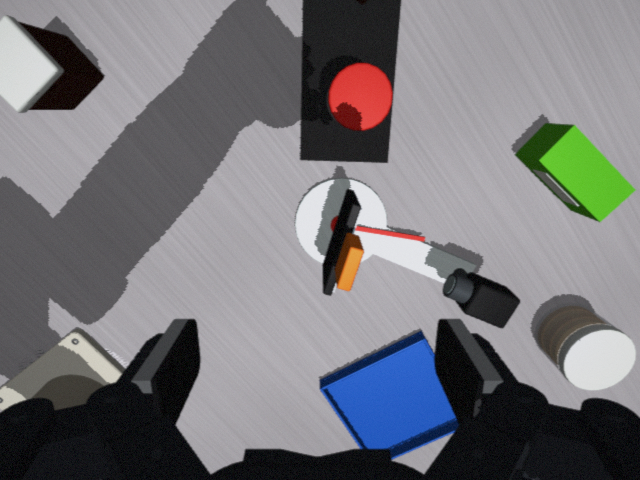

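Wrist view: disc centre (341,223), as predicted; jar lid centre (360,97), needle tip (424,239). Planning the descent onto the jar.

```bash
python3 - <<'E'
from h import *
c=load('wrist')
P=back(c,341,223,10);N=back(c,424,239,16);J=back(c,360.5,97,103)
print('P',P,'N',N,np.linalg.norm((N-P)[:2]),np.arctan2(*(N-P)[1::-1]),'J',J,'tabtop',back(c,352,248,168))
o=robot.get_obs()
plan([588,106,160],-0.65)
E
```

```text
P [486.71138608  -6.26718225  10.        ] N [560.21506917 -87.21055584  16.        ] 109.33719018330812 -0.833530801668524 J [587.20468429 107.46504592 103.        ] tabtop [499.5991876    8.91666561 168.        ]
n 5 dp [  88.3   46.3 -220.1] turn deg [-0.06  0.09 -0.15] j6 2.34
[0.363, 0.169, 0.88, -0.002, 0.002, -0.004]
[0.363, 0.169, 0.88, -0.002, 0.002, -0.004]
[0.362, 0.169, 0.88, -0.002, 0.002, -0.004]
[0.362, 0.169, 0.88, -0.002, 0.002, -0.004]
[0.362, 0.169, 0.88, -0.002, 0.002, -0.004]
```

Request:
{"name": "jog_arm", "arguments": {"rows": [0.36,0.17,0.88,0,0,0,0.36,0.17,0.88,0,0,0,0.36,0.17,0.88,0,0,0,0.36,0.17,0.88,0,0,0,0.36,0.17,0.88,0,0,0,0,0,0,0,0,0,0,0,0,0,0,0]}}

```text
t: 2.4
tcp_pos: [587.1, 103.6, 160.1]
tcp_rot: [-2.817, -1.388, 0.006]
ft_force: [-0.5, -0.3, 0.4]
grip_width: 85.4
grip_force: 0.0
```

Request:
{"name": "jog_arm", "arguments": {"rows": [0,0,0.4,0,0,0,0,0,0.4,0,0,0,0,0,0.4,0,0,0,0,0,0.4,0,0,0,0,0,0.4,0,0,0,0,0,0.3,0,0,0,0,0,0,0,0,0]}}

```text
t: 3.1
tcp_pos: [588.2, 104.2, 47.4]
tcp_rot: [2.817, 1.389, 0.001]
ft_force: [0.7, 0.8, -0.3]
grip_width: 85.4
grip_force: 0.0
```

Request:
{"name": "jog_arm", "arguments": {"rows": [0,0,0,0,0,0,0,0,0,0,0,0,0,0,0,0,0,0,0,0,0,0,0,0,0,0,0,0,0,0,0,0,0,0,0,0,0,0,0,0,0,0,0,0,0,0,0,0], "fingers": 0}}

```text
t: 3.9
tcp_pos: [589.7, 105.7, 49.1]
tcp_rot: [2.816, 1.391, 0.006]
ft_force: [-2.2, 0.3, 6.2]
grip_width: 61.1
grip_force: 61.3
```

Request:
{"name": "jog_arm", "arguments": {"rows": [0,0,-0.3,0,0,0,0,0,-0.6,0,0,0,0,0,-0.7,0,0,0,0,0,-0.7,0,0,0,0,0,-0.7,0,0,0,0,0,-0.7,0,0,0,0,0,-0.5,0,0,0,0,0,0,0,0,0]}}

```text
t: 4.7
tcp_pos: [590.8, 105.6, 262.2]
tcp_rot: [2.814, 1.39, 0.017]
ft_force: [0.8, 0.2, -2.1]
grip_width: 61.0
grip_force: 63.1
```

```bash
python3 - <<'E'
from h import *
o=robot.get_obs();print(o['grip_width'],o['tcp_pos'],o['joint_pos'].round(2))
t=load('top');import numpy as np
a=t['img'];hsv=cv2.cvtColor(a,cv2.COLOR_BGR2HSV)
m=cv2.inRange(hsv,(100,120,60),(130,255,255));m[:, :340]=0;m[:,430:]=0;m[:270]=0;m[365:]=0
p=cv2.findNonZero(m).reshape(-1,2);r=cv2.minAreaRect(p);b=cv2.boxPoints(r)
W=np.array([back(t,*x,22) for x in b]);print(W.round(),W.mean(0).round(1),np.linalg.norm(np.roll(W,-1,0)-W,axis=1).round())
plan([389,-283,245],-0.65,0.8)
E
```

```text
61.047521307551015 [590.77101533 105.5939393  262.2035224 ] [ 0.18  0.43  0.35  1.48 -0.    2.4 ]
[[ 317. -185.   22.]
 [ 484. -209.   22.]
 [ 461. -381.   22.]
 [ 296. -353.   22.]] [ 389.5 -282.1   22. ] [169. 174. 168. 170.]
n 11 dp [-201.8 -388.6  -17.2] turn deg [ 0.44 -0.47 -0.19] j6 2.4
[-0.784, 0.138, 0.026, 0.005, -0.005, -0.002]
[-0.784, 0.138, 0.026, 0.005, -0.005, -0.002]
[-0.784, 0.137, 0.027, 0.005, -0.005, -0.002]
[-0.784, 0.137, 0.027, 0.005, -0.005, -0.002]
[-0.784, 0.137, 0.028, 0.005, -0.005, -0.002]
[-0.784, 0.137, 0.028, 0.005, -0.005, -0.002]
[-0.784, 0.137, 0.029, 0.005, -0.005, -0.002]
[-0.784, 0.136, 0.029, 0.005, -0.005, -0.002]
[-0.784, 0.136, 0.03, 0.005, -0.005, -0.002]
[-0.784, 0.136, 0.03, 0.005, -0.005, -0.002]
[-0.784, 0.136, 0.031, 0.005, -0.005, -0.002]
```

Request:
{"name": "jog_arm", "arguments": {"rows": [-0.4,0.07,0,0,0,0,-0.78,0.14,0,0,0,0,-0.78,0.14,0,0,0,0,-0.78,0.14,0,0,0,0,-0.78,0.14,0,0,0,0,-0.78,0.14,0,0,0,0,-0.78,0.14,0,0,0,0]}}

```text
t: 5.4
tcp_pos: [468.6, -125.2, 255.1]
tcp_rot: [-2.816, -1.391, 0.001]
ft_force: [1.3, 0.3, -1.3]
grip_width: 61.1
grip_force: 63.1
```

Request:
{"name": "jog_arm", "arguments": {"rows": [-0.78,0.14,0.03,0,0,0,-0.78,0.14,0.03,0,0,0,-0.78,0.13,0.03,0,0,0,-0.78,0.13,0,0,0,0,-0.4,0.06,0,0,0,0,-0.2,0.03,0,0,0,0,0,0,0,0,0,0,0,0,0,0,0,0]}}

```text
t: 6.2
tcp_pos: [382.4, -290.2, 251.0]
tcp_rot: [-2.816, -1.392, -0.001]
ft_force: [0.2, -0.0, -2.1]
grip_width: 60.9
grip_force: 63.1
```

```bash
python3 - <<'E'
from h import *
plan([389,-283,55],-0.65,0.5)
E
```

```text
n 8 dp [   6.6    7.2 -196. ] turn deg [-0.03 -0.04 -0.16] j6 1.57
[0.024, 0.003, 0.49, -0.001, -0.001, -0.002]
[0.024, 0.003, 0.49, -0.001, -0.001, -0.002]
[0.024, 0.003, 0.49, -0.001, -0.001, -0.002]
[0.024, 0.003, 0.49, -0.001, -0.001, -0.002]
[0.024, 0.002, 0.49, -0.001, -0.001, -0.002]
[0.024, 0.002, 0.49, -0.001, -0.001, -0.002]
[0.024, 0.002, 0.49, -0.001, -0.001, -0.002]
[0.024, 0.002, 0.49, -0.001, -0.001, -0.002]
```

Request:
{"name": "jog_arm", "arguments": {"rows": [0.02,0,0.4,0,0,0,0.02,0,0.6,0,0,0,0.02,0,0.6,0,0,0,0.02,0,0.6,0,0,0,0.02,0,0.6,0,0,0,0.02,0,0.6,0,0,0,0.02,0,0.4,0,0,0,0,0,0,0,0,0]}}

```text
t: 7.0
tcp_pos: [385.0, -282.3, 58.5]
tcp_rot: [-2.809, -1.392, 0.004]
ft_force: [-0.8, 0.2, -1.5]
grip_width: 61.1
grip_force: 63.3
```

Request:
{"name": "jog_arm", "arguments": {"rows": [0,0,0,0,0,0]}}

```text
t: 7.1
tcp_pos: [387.1, -284.5, 61.5]
tcp_rot: [-2.815, -1.394, 0.0]
ft_force: [-0.0, 0.7, -1.5]
grip_width: 61.5
grip_force: 63.3
```

Request:
{"name": "jog_arm", "arguments": {"rows": [0,0,0.08,0,0,0,0,0,0.08,0,0,0,0,0,0,0,0,0,0,0,0,0,0,0]}}

```text
t: 7.5
tcp_pos: [386.6, -285.5, 53.7]
tcp_rot: [2.816, 1.391, 0.001]
ft_force: [0.3, -0.2, -1.7]
grip_width: 61.3
grip_force: 63.3
```

Request:
{"name": "jog_arm", "arguments": {"rows": [0,0,0.02,0,0,0,0,0,0.02,0,0,0,0,0,0,0,0,0]}}

```text
t: 7.8
tcp_pos: [386.3, -285.4, 51.2]
tcp_rot: [-2.817, -1.391, 0.0]
ft_force: [0.2, 0.3, -1.1]
grip_width: 61.0
grip_force: 63.3
```

Request:
{"name": "jog_arm", "arguments": {"rows": [0,0,0.03,0,0,0,0,0,0,0,0,0,0,0,0,0,0,0]}}

```text
t: 8.1
tcp_pos: [386.5, -285.5, 50.2]
tcp_rot: [2.816, 1.391, 0.0]
ft_force: [-1.9, 0.7, 3.2]
grip_width: 61.2
grip_force: 63.4
```

Contact is felt (the force turned upward), so I'll release and retreat straight up.

Request:
{"name": "jog_arm", "arguments": {"rows": [0,0,0,0,0,0,0,0,0,0,0,0,0,0,0,0,0,0,0,0,0,0,0,0,0,0,0,0,0,0,0,0,0,0,0,0], "fingers": 1}}

```text
t: 8.7
tcp_pos: [386.4, -285.3, 49.7]
tcp_rot: [-2.817, -1.391, 0.0]
ft_force: [0.1, -0.6, -0.6]
grip_width: 85.4
grip_force: 0.0
```

Request:
{"name": "jog_arm", "arguments": {"rows": [0,0,-0.4,0,0,0,0,0,-0.4,0,0,0,0,0,-0.8,0,0,0,0,0,-0.9,0,0,0,0,0,-1,0,0,0,0,0,-1,0,0,0,0,0,-0.8,0,0,0,0,0,-0.5,0,0,0]}}

```text
t: 9.5
tcp_pos: [387.0, -285.8, 343.7]
tcp_rot: [2.812, 1.389, 0.004]
ft_force: [0.5, -0.2, -0.4]
grip_width: 85.3
grip_force: 0.0
```

```bash
python3 - <<'E'
from h import *
plan([540,70,350],-0.65,0.9)
E
```

```text
n 9 dp [153.  355.8   6.3] turn deg [ 0.32 -0.   -0.18] j6 1.59
[0.834, -0.21, -0.015, 0.004, -0.0, -0.003]
[0.835, -0.21, -0.015, 0.004, -0.0, -0.003]
[0.835, -0.21, -0.015, 0.004, -0.0, -0.003]
[0.835, -0.21, -0.015, 0.004, -0.0, -0.003]
[0.835, -0.209, -0.015, 0.004, -0.0, -0.003]
[0.835, -0.209, -0.014, 0.004, -0.0, -0.003]
[0.835, -0.209, -0.014, 0.004, -0.0, -0.003]
[0.835, -0.208, -0.014, 0.004, -0.0, -0.003]
[0.835, -0.208, -0.014, 0.004, -0.0, -0.003]
```

Request:
{"name": "jog_arm", "arguments": {"rows": [0.8,-0.2,0,0,0,0,0.8,-0.2,0,0,0,0,0.9,-0.22,0,0,0,0,0.9,-0.22,-0.1,0,0,0,0.9,-0.22,-0.1,0,0,0,0.9,-0.22,-0.1,0,0,0,0.9,-0.22,-0.1,0,0,0,0.8,-0.15,-0.1,0,0,0]}}

```text
t: 10.3
tcp_pos: [530.9, 41.1, 365.0]
tcp_rot: [2.816, 1.393, 0.0]
ft_force: [1.0, -1.1, 1.1]
grip_width: 85.5
grip_force: 0.0
```

Request:
{"name": "jog_arm", "arguments": {"rows": [0.8,-0.15,-0.1,0,0,0,0.6,-0.1,0,0,0,0,0,0,0,0,0,0,0,0,0,0,0,0]}}

```text
t: 10.7
tcp_pos: [563.1, 102.4, 369.0]
tcp_rot: [-2.816, -1.393, 0.003]
ft_force: [0.0, -0.5, -0.7]
grip_width: 85.5
grip_force: 0.0
```

```bash
python3 - <<'E'
from h import *
o=robot.get_obs();print(o['tcp_pos'])
c=wsnap('w2');snap('scene','scene2')
for X in[(487,-8,10),(680,222,123),(687,188,80)]: print(np.round(proj(c,X)))
s=load('scene')['img'][130:300,200:320]
w=cv2.resize(s,None,fx=2.8,fy=2.8)
im=np.zeros((480,800,3),np.uint8); 
im[:, :464]=c['img'][:,150:614]; im[:476,464:800]=w[:476,:336]
cv2.imwrite('pics/w2c.png',im)
E
```

```text
[563.10303776 102.39040829 369.01082739]
[323. 278.]
[342.  -1.]
[367.  38.]
```

View pics/w2c.png

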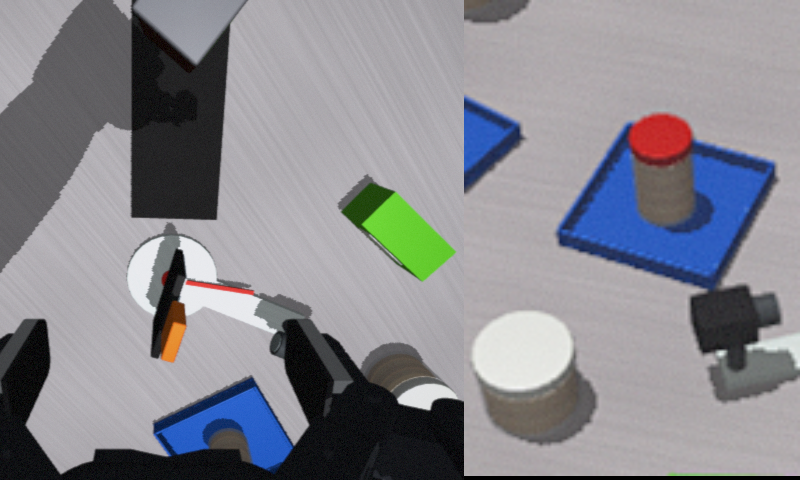

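```bash
python3 - <<'E'
from h import *
c=load('wrist')
P=back(c,322,277,10);N=back(c,403,293,16)
print('P',P,'N',N,np.linalg.norm((N-P)[:2]),np.arctan2(*(N-P)[1::-1]),'lid corner',back(c,345,67,123))
a=np.arctan2
P=np.array([487,-8.5]);
for n in([560.5,-87],): print('needle',a(n[1]-P[1],n[0]-P[0]))
L=np.array([687,188.5])-P;b=a(L[1],L[0]);print('label bearing',b,np.hypot(*L))
plan([487,-8.5,260],-0.945,0.8)
E
```

```text
P [487.06037242  -6.27826914  10.        ] N [559.97219301 -87.62049183  16.        ] 109.23685630075977 -0.8399965603028451 lid corner [650.89036468 178.60360797 123.        ]
needle -0.8182810432029604
label bearing 0.7778416321666715 280.7294070809113
n 5 dp [ -75.8 -109.6 -109.8] turn deg [-0.    0.03 16.68] j6 2.4
[-0.532, 0.026, 0.44, -0.0, 0.001, 0.417]
[-0.53, 0.057, 0.44, -0.0, 0.001, 0.417]
[-0.526, 0.088, 0.44, -0.0, 0.001, 0.417]
[-0.52, 0.118, 0.439, -0.0, 0.001, 0.417]
[-0.512, 0.148, 0.439, -0.0, 0.001, 0.417]
```

Request:
{"name": "jog_arm", "arguments": {"rows": [-0.53,0.03,0.44,0,0,0.42,-0.53,0.06,0.44,0,0,0.42,-0.53,0.09,0.44,0,0,0.42,-0.52,0.12,0.44,0,0,0.42,-0.51,0.15,0.44,0,0,0.42,0,0,0,0,0,0,0,0,0,0,0,0], "fingers": 1}}

```text
t: 11.5
tcp_pos: [487.1, -9.3, 260.3]
tcp_rot: [-2.991, -0.961, -0.001]
ft_force: [0.5, 0.2, 0.5]
grip_width: 85.3
grip_force: 0.0
```

```bash
python3 - <<'E'
from h import *
plan([487,-8,133],-0.945,0.5)
E
```

```text
n 6 dp [-1.000e-01  1.300e+00 -1.273e+02] turn deg [ 0.01 -0.03 -0.22] j6 2.5
[0.002, -0.004, 0.424, 0.0, -0.001, -0.005]
[0.002, -0.004, 0.424, 0.0, -0.001, -0.005]
[0.002, -0.004, 0.424, 0.0, -0.001, -0.005]
[0.002, -0.004, 0.424, 0.0, -0.001, -0.005]
[0.002, -0.004, 0.424, 0.0, -0.001, -0.005]
[0.002, -0.004, 0.424, 0.0, -0.001, -0.005]
```

Request:
{"name": "jog_arm", "arguments": {"rows": [0,0,0.4,0,0,0,0,0,0.5,0,0,0,0,0,0.5,0,0,0,0,0,0.5,0,0,0,0,0,0.4,0,0,0,0,0,0.24,0,0,0,0,0,0,0,0,0,0,0,0,0,0,0]}}

```text
t: 12.3
tcp_pos: [489.0, -7.9, 133.9]
tcp_rot: [2.989, 0.965, 0.003]
ft_force: [-0.3, -0.2, -0.1]
grip_width: 85.2
grip_force: 0.0
```

Request:
{"name": "jog_arm", "arguments": {"rows": [0,0,0,0,0,0,0,0,0,0,0,0,0,0,0,0,0,0,0,0,0,0,0,0,0,0,0,0,0,0,0,0,0,0,0,0,0,0,0,0,0,0,0,0,0,0,0,0], "fingers": 0}}

```text
t: 13.1
tcp_pos: [487.3, -7.1, 133.2]
tcp_rot: [-2.987, -0.966, 0.0]
ft_force: [-3.5, 3.1, 4.4]
grip_width: 13.4
grip_force: 59.5
```

Request:
{"name": "jog_arm", "arguments": {"rows": [0,0,0,0,0,-0.3,0,0,0,0,0,-0.5,0,0,0,0,0,-0.5,0,0,0,0,0,-0.5,0,0,0,0,0,-0.5,0,0,0,0,0,-0.5,0,0,0,0,0,-0.5,0,0,0,0,0,-0.5]}}

```text
t: 13.9
tcp_pos: [486.9, -6.8, 133.2]
tcp_rot: [-2.627, -1.718, -0.0]
ft_force: [-4.6, 6.0, 5.9]
grip_width: 13.5
grip_force: 59.6
```

Request:
{"name": "jog_arm", "arguments": {"rows": [0,0,0,0,0,-0.5,0,0,0,0,0,-0.5,0,0,0,0,0,-0.5,0,0,0,0,0,-0.4,0,0,0,0,0,0,0,0,0,0,0,0]}}

```text
t: 14.5
tcp_pos: [486.7, -6.7, 133.2]
tcp_rot: [-2.379, -2.047, -0.001]
ft_force: [-5.6, 6.0, 6.9]
grip_width: 13.8
grip_force: 59.7
```

```bash
python3 - <<'E'
from h import *
o=robot.get_obs();y=Ro.from_rotvec(o['tcp_rot']).apply([0,1,0]);print(o['t'],o['tcp_pos'],np.arctan2(y[1],y[0]),o['grip_width'],o['ft_force'],o['ft_torque'])
w=wsnap('w3');s=snap('scene','scene3');t=snap('top','top3')
im=np.zeros((600,800,3),np.uint8)
# left: wrist full at half ; scene crop ; top crop
im[:240,:320]=cv2.resize(w['img'],(320,240))
im[240:600,:400]=cv2.resize(t['img'][180:300,185:318],(400,360),interpolation=cv2.INTER_CUBIC)
im[:600,400:800]=cv2.resize(s['img'][195:351,345:449],(400,600),interpolation=cv2.INTER_CUBIC)
cv2.imwrite('pics/c3.png',im)
E
```

```text
14.5 [486.66908566  -6.7399157  133.18815718] -0.1498559070238518 13.768209325842674 [-5.58589685  5.96446387  6.94770525] [ 0.93820323  0.88964422 -0.10718496]
```

View pics/c3.png

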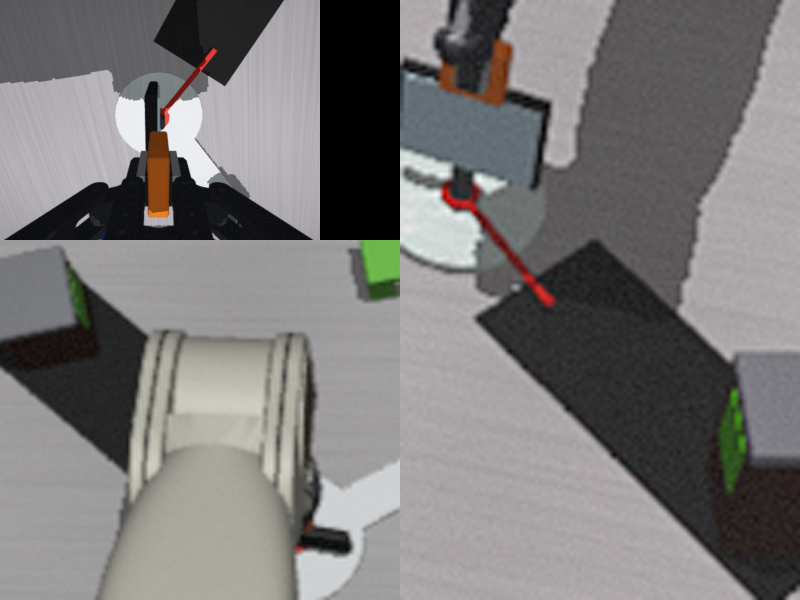

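The top-left panel shows the needle tip at about (428,100) in the wrist image. In the scene image it is at about (384,273), pointing at the label. I'll measure it numerically.

```bash
python3 - <<'E'
from h import *
def red(c,x0,x1,y0,y1):
    h=cv2.cvtColor(c['img'],cv2.COLOR_BGR2HSV)
    m=cv2.inRange(h,(0,140,50),(5,255,255))|cv2.inRange(h,(175,140,50),(180,255,255))
    M=np.zeros_like(m);M[y0:y1,x0:x1]=m[y0:y1,x0:x1]
    return cv2.findNonZero(M).reshape(-1,2)
for n,box in(('wrist',(320,450,80,260)),('scene',(350,400,235,280))):
    c=load(n);p=red(c,*box)
    X=np.array([back(c,*q,16) for q in p])[:,:2]
    r=np.linalg.norm(X-[487,-8],axis=1)
    tip=X[r>100].mean(0) if (r>100).any() else None
    Q=X[(r>35)&(r<108)];vx,vy,x0,y0=cv2.fitLine(Q.astype(np.float32),cv2.DIST_HUBER,0,.01,.01).ravel()
    b=np.arctan2(vy,vx);
    if abs(b)>np.pi/2: b-=np.sign(b)*np.pi; vx,vy=-vx,-vy
    n_=np.array([-vy,vx]);L=np.array([687,188.5])
    print(n,len(p),'maxr',r.max(),'tip',tip,'line bearing',b,'pivot off line',n_@(np.array([487,-8])-[x0,y0]),'label off line',n_@(L-[x0,y0]))
# label centre: green centroid scene & top, tin label both from z=80 plane; plus model
for n,box in(('scene',(415,440,285,330)),('top',(195,225,180,220))):
    c=load(n);h=cv2.cvtColor(c['img'],cv2.COLOR_BGR2HSV);m=cv2.inRange(h,(35,90,40),(70,255,255));M=np.zeros_like(m);M[box[2]:box[3],box[0]:box[1]]=m[box[2]:box[3],box[0]:box[1]]
    p=cv2.findNonZero(M).reshape(-1,2);print(n,len(p),p.min(0),p.max(0),back(c,*p.mean(0),80).round(1), 'bbox mid',back(c,*((p.min(0)+p.max(0))/2),80).round(1))
E
```

```text
wrist 1825 maxr 109.55598177021146 tip [561.92407037  65.21518823] line bearing 0.7556742 pivot off line -1.9050465028253711 label off line 3.953592230800041
scene 98 maxr 110.75101751763195 tip [562.90187011  65.21686765] line bearing 0.75298154 pivot off line -1.4598096993709078 label off line 5.153610042021228
scene 132 [427 296] [434 322] [687.3 189.2  80. ] bbox mid [686.8 188.5  80. ]
top 62 [208 190] [214 208] [687.5 185.6  80. ] bbox mid [688.8 185.   80. ]
```

Request:
{"name": "jog_arm", "arguments": {"rows": [0,0,0,0,0,-0.055,0,0,0,0,0,0,0,0,0,0,0,0,0,0,0,0,0,0]}}

```text
t: 15.05
tcp_pos: [486.7, -6.7, 133.2]
tcp_rot: [-2.371, -2.056, -0.001]
ft_force: [-5.3, 5.6, 6.7]
grip_width: 13.2
grip_force: 59.7
```

```bash
python3 - <<'E'
from h import *
o=robot.get_obs();y=Ro.from_rotvec(o['tcp_rot']).apply([0,1,0]);print(np.arctan2(y[1],y[0]),o['ft_force'],o['grip_width'])
wsnap('w4');snap('scene','s4')
for n,(x0,x1,y0,y1) in(('wrist',(320,450,60,260)),('scene',(350,400,235,280))):
    c=load(n);h=cv2.cvtColor(c['img'],cv2.COLOR_BGR2HSV)
    m=cv2.inRange(h,(0,140,50),(5,255,255))|cv2.inRange(h,(175,140,50),(180,255,255))
    M=np.zeros_like(m);M[y0:y1,x0:x1]=m[y0:y1,x0:x1];p=cv2.findNonZero(M).reshape(-1,2)
    X=np.array([back(c,*q,16) for q in p])[:,:2];r=np.linalg.norm(X-[487,-8],axis=1)
    Q=X[(r>35)&(r<108)];vx,vy,x0,y0=cv2.fitLine(Q.astype(np.float32),cv2.DIST_HUBER,0,.01,.01).ravel()
    print(n,np.arctan(vy/vx))
# tin unmoved, jar in place
a=load('scene')['img'];print(np.abs(a[285:350,420:480].astype(int)-cv2.imread('pics/scene0.png')[285:350,420:480]).mean(),np.abs(a.astype(int)-cv2.imread('pics/scene2.png'))[140:230,235:310].mean())
E
```

```text
-0.14218920693693446 [-5.31983725  5.62342844  6.68311605] 13.159515315294833
wrist 0.77113175
scene 0.77468145
4.87 3.070617283950617
```

The needle's bearing is 0.771–0.775 rad and the label's is 0.765–0.772, so they agree. The tin and jar haven't moved, and the tab is still held. Handing in.

```bash
python3 -c "
from cell import robot
print(robot.close_job())"
```

```text
the job is handed in; nothing more can be done
None
```

I stood the jar upright in the near blue tray and let go, then turned the mirror until its pointer lined up with the green label to within about 0.01 rad, and handed the job in at about 15 s while still holding the tab; no verdict came back.

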